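# Shim the third support of a levelling stand

### The arm

A 6-joint arm with a two-finger parallel gripper is mounted at the origin on a cart in front of the work surface, level with it; the furniture and walls round the work are solid. World frame = base frame: x ahead of the robot, y to its left, z up, the work surface at z = 0. Lengths are in m, angles in rad, forces in N, time in s.
With the tool pointing down it reaches from about 0.425 to 0.95 m from the base axis. Payload 3.5 kg.
Tool frame: the origin (TCP) lies at the very end of the fingers, on their centre line; the grasp point (between the pads) lies 19 mm behind it; z points along the fingers, y is the direction in which the jaws open and shut (so a half turn about z gives the same grasp; the last joint's range is limited). The gripper opens to 85 mm and grips with 20 to 120 N. Pads are 22 mm wide; open, the fingers measure 114 mm over their backs; the gripper's body (76 mm by 85 mm) begins 54 mm behind the grasp point. The pads swing forward as they close: fully open they stand 13 mm farther back than shut.
Start: joints at [1.175, 0.286, 1.577, -0, 1.279, -0.15], TCP at [0.164, 0.655, 0.231] pointing down, gripper open.
Joint ranges: [-2.77, 2.77], [-0.9, 2.22], [0.21, 2.48], [-1.53, 4.67], [0.24, 2.81], [-2.84, 2.84]. Speed limits (rad/s): [2.79, 2.79, 3.14, 3.14, 3.14, 3.14].

### API

Orientations are given as a unit quaternion [x, y, z, w].
In Python, from plant import ctrl, imaging gives the robot as it stands.
- The arm moves only by the shell command python3 -m creep 'ROWS' [OPENING] [FORCE]. ROWS is JSON, one flat list of numbers, 4 for each row, row after row: the shift along the tool's x, y, z in units of 25 mm (1.0 is 25 mm), then the turn about the tool's z in units of 5 degrees (1.0 is 5 degrees). A call has 1 to 20 rows; each row is the pose to reach, as a shift and turn from the pose commanded when the call began, along the tool's axes at that moment; what a row does not reach only later rows make up. A row lasts 1/12 s, in which the tool goes at most 41.7 mm and 7.16 degrees, less where a joint would pass 70% of its speed; a pose out of reach is approached as far as the arm can. A call with a gripper value outside its range is refused whole. OPENING is the closure in counts, from 0 (fully open) to 255 (shut), set as the call begins (- or left out, the last holds). The fingers move at their own pace and stop on an object; FORCE is the grip in N (left out, the last holds). Time passes only in rows, so rows that repeat a pose let the fingers close. It gives the time, the measured TCP pose, the force and the opening at its end, in the units of the state.
- ctrl.get_state(): the state, without advancing time (a new reading comes with each control period).
- imaging.read_camera(name): name is "side" or "top"; returns the picture (480x640x3 uint8, red, green, blue); there is no depth.
- imaging.camera_info(name): a dict with "intrinsics" (3x3 intrinsics, pixels), "origin" and "attitude" of the camera in the world. Camera axes: x right, y down, z forward; pixel columns grow to the right and rows downward; lengths in m; the calibration is good to about 2 mm. A picture is of the moment at which its call begins. camera_info takes no time and is no camera call.
- ctrl.sign_off(): hands the job in, once; it reports no verdict.
Trained networks look in the newest picture that a camera, given by its name, has taken for a name from the list of things; names that differ only in an ending like _2 or _b are one class to them, and where a whole thing is asked for, a point or a joint stands for the part that bears it (a point fixed in the world has none). Each returns a list of dicts, best first, with "p" (0 to 1); they miss things now and then, are a little off and sometimes report something else, mostly with a low value. They report only what shows in the picture. A call takes as long as a camera call. They do not tell look-alikes from the thing itself.
- imaging.silhouettes(camera, name): "mask" (480x640 bool, what is visible of it) and "uv" ([column, row] in pixels, amid what is visible of it).
The state is a dict: "time": time; "qpos": joint angles; "dq": joint speeds; "joint_efforts": joint torques, N m; "eef_pos": TCP position; "tcp_rot": TCP orientation; "contact_force": force on the tool from outside, world axes, zero at the start; "wrist_torque": the same for the moment, N m; "opening": opening from 0.0 (shut) to 1.0 (fully open).
Only numpy, scipy, OpenCV 4.12 (cv2) and the standard library are available. Lean on these libraries where they do the work, as an engineer would, in place of code of your own. Each camera call takes 0.05 s, during which the arm holds its last target.

### The job

The levelling stand has two fixed posts and one low, empty round seat where a sample plate will later rest. Choose from the three loose aluminium spacer discs the ones that together build the seat up flush with the tops of the posts, and stack them flat and centred on the seat. Leave the spare disc on the bench, off the stand.

Things in the scene. Friction and masses are not known exactly. Their poses are not given: they have to be found in the camera images.
- stand: Fixed metal stand. Base plate 12 mm high, x -44..124, y -75..75 mm. Flat round seat, 68 mm across, centred on the origin, top 18 mm above the bench. Two posts (38 mm thick) at x 93, y -52 and 52 mm, flat tops 68 mm above the bench: the gap over the seat is 50 mm. Origin: on the bench below the seat's centre; x points from seat towards the posts (roughly away from the robot), z up.
- thin_spacer: The thinnest of the three loose spacers: plain bare-aluminium disc, 40 mm in diameter and 14 mm thick, lying flat on the bench. Origin: centre of its underside; z is its axis, up. Yaw does not matter.
- middle_spacer: The middle one of the three loose spacers: plain bare-aluminium disc, 40 mm in diameter and 24 mm thick, lying flat on the bench. Origin: centre of its underside; z is its axis, up. Yaw does not matter.
- thick_spacer: The thickest of the three loose spacers: plain bare-aluminium disc, 40 mm in diameter and 36 mm thick, lying flat on the bench. Origin: centre of its underside; z is its axis, up. Yaw does not matter.
Mind the look-alikes: they are no part of the job. What is shaped like the thin_spacer but turquoise is not meant. Leave any blue look-alike of the thick_spacer alone.

How it is judged:
By the outcome, as a careful person would: the job done as asked, in the order asked, and still so for the second after the job is handed in, with the robot touching nothing.
It also fails if it takes over 51 s, if anything falls off the work surface, if the arm or the gripper's body presses on something with over 40 N, if the wrist force passes 120 N, or if a joint passes its speed limit or range.

## Working session

There is one attempt and no reset: what is moved stays moved. The work goes in short steps, Python scripts to look and compute and a shell command to move; the robot and the scene stay as the last step left them, time stands still between calls to the robot, and variables do not carry over. Pictures are saved under pics/ and viewed, and the job is handed in when it is done.

```bash
ls; mkdir -p pics
python3 - <<'E'
from plant import ctrl, imaging
import cv2,json
for c in ["top","side"]:
    im=imaging.read_camera(c); cv2.imwrite(f"pics/{c}0.png",im[:,:,::-1])
    print(imaging.camera_info(c))
print(ctrl.get_state())
E
```

```text
pics
{'intrinsics': array([[456.2350444 ,   0.        , 315.11388807],
       [  0.        , 456.2350444 , 242.81910841],
       [  0.        ,   0.        ,   1.        ]]), 'origin': array([ 0.33481094, -0.04296574,  0.93139324]), 'attitude': array([-0.70369727,  0.70639793, -0.0382724 ,  0.06593438])}
{'intrinsics': array([[603.58248835,   0.        , 317.35040164],
       [  0.        , 603.58248835, 236.68304269],
       [  0.        ,   0.        ,   1.        ]]), 'origin': array([ 0.21343978, -0.96592016,  0.55826751]), 'attitude': array([ 0.85051123, -0.12524321,  0.06008209, -0.50728191])}
{'time': 0.1, 'qpos': array([ 1.17499404e+00,  2.87086083e-01,  1.57803249e+00, -5.49275413e-06,
        1.27863989e+00, -1.50021102e-01]), 'dq': array([-0.0004252 , -0.00337126, -0.00188205, -0.0002022 ,  0.00094559,
        0.00133799]), 'joint_efforts': array([ 6.11089417e-04, -4.07300091e+01, -2.93698293e+01, -1.55670605e-04,
        3.48892027e-03, -2.11009177e-05]), 'eef_pos': array([0.16398792, 0.65415441, 0.23007849]), 'tcp_rot': array([ 1.22580649e-01,  9.92457965e-01, -1.04353492e-03, -2.89350429e-04]), 'contact_force': array([-0.09811125, -0.46580672, -0.69576916]), 'wrist_torque': array([-0.02889296,  0.01819423,  0.03531267]), 'opening': 0.9994443979748989}
```

View pics/top0.png

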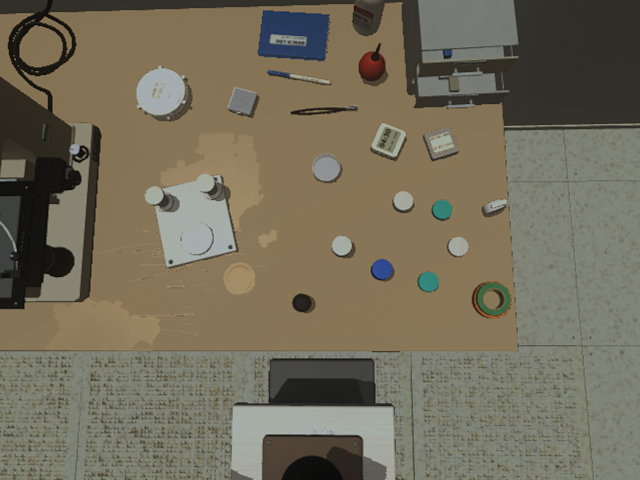

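View pics/side0.png

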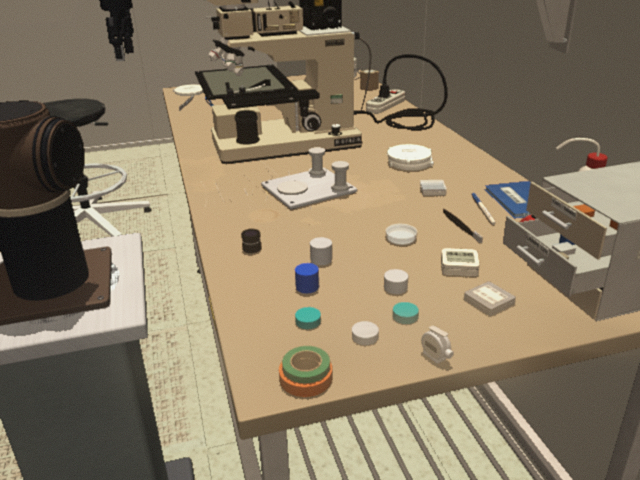

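The top view shows three bare discs: (342,246), (403,201) and (458,246). In the side view they appear at (320,250), the tallest; (396,282), middle height; and (365,332), thin. The blue and turquoise look-alikes are separate. The stand's seat is at (197,238) in the top view. 14 + 36 = 50 mm, so I need the thick and thin discs.

```bash
cat > h.py <<'E'
import numpy as np, cv2
from plant import ctrl, imaging
from scipy.spatial.transform import Rotation as R
def cam(c):
    i=imaging.camera_info(c); return np.array(i['intrinsics']),np.array(i['origin']),R.from_quat(i['attitude']).as_matrix()
def toplane(c,uv,z):
    K,o,M=cam(c); d=M@np.linalg.solve(K,[uv[0],uv[1],1]); return o+d*(z-o[2])/d[2]
def proj(c,P):
    K,o,M=cam(c); p=(np.atleast_2d(P)-o)@M; q=p@K.T; return q[:,:2]/q[:,2:]
def cylmask(c,xy,z0,h,r=.02):
    a=np.linspace(0,2*np.pi,60); P=[[xy[0]+r*np.cos(t),xy[1]+r*np.sin(t),z] for z in(z0,z0+h) for t in a]
    m=np.zeros((480,640),np.uint8); hull=cv2.convexHull((proj(c,P)*16).astype(np.int32)); cv2.fillConvexPoly(m,hull,1,shift=4); return m>0
def fit(c,mask,h,z0=0):
    from scipy.optimize import minimize
    v,u=np.nonzero(mask); p0=toplane(c,(u.mean(),v.mean()),z0+h/2)[:2]
    def iou(p):
        m=cylmask(c,p,z0,h); return -(m&mask).sum()/(m|mask).sum()
    r=minimize(iou,p0,method='Nelder-Mead',options=dict(initial_simplex=[p0,p0+[.006,0],p0+[0,.006]])); return r.x,-r.fun
def delta(target,yaw_deg=0):
    s=ctrl.get_state(); M=R.from_quat(s['tcp_rot']).as_matrix()
    return M.T@(np.array(target)-s['eef_pos'])/.025
E
python3 - <<'E'
from h import *
H=dict(thin_spacer=.014,middle_spacer=.024,thick_spacer=.036)
for c in("top","side"):
    im=imaging.read_camera(c)
    for n in H:
        for d in imaging.silhouettes(c,n):
            if d['p']<.2: continue
            x,q=fit(c,d['mask'],H[n]); print(c,n,round(d['p'],2),np.round(d['uv']),im[d['mask']].mean(0).round(),x.round(4),round(q,2))
    for d in imaging.silhouettes(c,'stand')[:2]:
        print(c,'stand',d['p'],d['uv'],d['mask'].sum()); np.save(f'st_{c}.npy',d['mask']) if d['p']>.5 else 0
    v=slice(150,280) if c=="top" else slice(130,220); u=slice(130,260) if c=="top" else slice(240,380)
    cv2.imwrite(f"pics/{c}_st.png",cv2.resize(im[v,u,::-1],None,fx=4,fy=4,interpolation=cv2.INTER_CUBIC))
E
```

```text
top thin_spacer 0.81 [430. 284.] [ 51. 129. 116.] [ 0.3936 -0.2324] 0.87
top thin_spacer 0.73 [443. 209.] [ 53. 120. 106.] [ 0.539  -0.2661] 0.94
top thin_spacer 0.54 [462. 247.] [153. 153. 142.] [ 0.4633 -0.295 ] 0.92
top middle_spacer 0.63 [405. 200.] [148. 150. 139.] [ 0.5558 -0.1864] 0.91
top thick_spacer 0.7 [381. 268.] [ 51.  72. 131.] [ 0.4174 -0.1391] 0.93
top thick_spacer 0.64 [341. 244.] [150. 155. 146.] [ 0.4641 -0.0611] 0.94
top stand 0.71 [193.4, 221.2] 5762
side thin_spacer 0.97 [403. 312.] [102. 153. 132.] [ 0.54   -0.2653] 0.89
side thin_spacer 0.94 [307. 318.] [ 76. 147. 130.] [ 0.3921 -0.2313] 0.88
side thin_spacer 0.66 [367. 333.] [193. 180. 162.] [ 0.4626 -0.2933] 0.83
side middle_spacer 0.81 [396. 283.] [173. 160. 143.] [ 0.5567 -0.1852] 0.96
side thick_spacer 0.86 [318. 251.] [151. 140. 128.] [ 0.4642 -0.0607] 0.91
side stand 0.88 [315.7, 187.3] 2727
```

View pics/top_st.png

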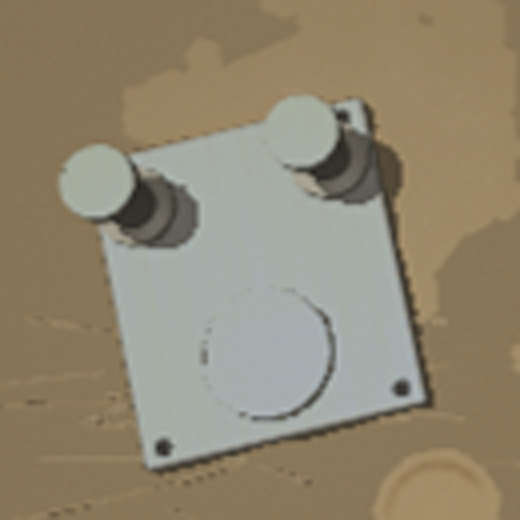

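View pics/side_st.png

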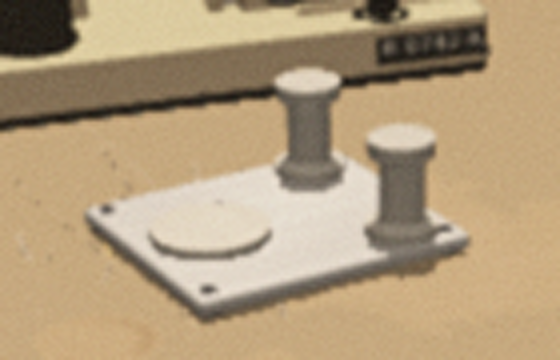

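The top crop shows the seat near pixel (197.1,238.4) and the post tops at (154.1,195.4) and (205.1,183.2). In the side view the seat is near (292,187) and the post tops near (317,150.5) and (340,164.5). Next I fit the stand pose.

Run:
```python
from h import *
from scipy.optimize import least_squares
c=lambda u,v,o:((u+.5)/4-.5+o[0],(v+.5)/4-.5+o[1])
T=(130,150);S=(240,130)
L={"seat":(0,0,.018),"pl":(.093,.052,.068),"pr":(.093,-.052,.068),"c1":(-.044,.075,.012),"c2":(-.044,-.075,.012),"c3":(.124,-.075,.012)}
obs=[("top","seat",c(269,354,T)),("top","pl",c(97,182,T)),("top","pr",c(301,133,T)),("top","c1",c(148,466,T)),("top","c2",c(427,401,T)),("top","c3",c(360,100,T)),
("side","seat",c(210,228,S)),("side","pl",c(308,82,S)),("side","pr",c(401,139,S)),("side","c1",c(88,213,S)),("side","c2",c(206,307,S)),("side","c3",c(468,237,S))]
def W(n,p):
    x,y,z=L[n];return [p[0]+x*np.cos(p[2])-y*np.sin(p[2]),p[1]+x*np.sin(p[2])+y*np.cos(p[2]),z]
def solve(cs):
    f=lambda p:np.concatenate([proj(a,W(n,p))[0]-np.array(uv) for a,n,uv in obs if a in cs])
    r=least_squares(f,[.5,.25,.2],loss='soft_l1');print(cs,r.x.round(4),f(r.x).reshape(-1,2).round(1).tolist())
solve(["top"]);solve(["side"]);solve(["top","side"])
for a,n,uv in obs:
    if n=="seat":print(a,toplane(a,uv,.018))
s=ctrl.get_state();print(R.from_quat(s['tcp_rot']).as_matrix().round(3), delta([.464,-.061,.12]))
```

```text
['top'] [0.4824 0.2365 0.24  ] [[-0.5, -0.1], [0.0, 0.1], [0.1, -0.4], [-0.7, 1.7], [0.6, 0.3], [0.4, -1.2]]
['side'] [0.4831 0.2313 0.2437] [[0.2, 0.2], [-0.1, 0.2], [0.5, 0.0], [-1.6, -0.5], [-0.6, 0.0], [1.3, -0.4]]
['top', 'side'] [0.4831 0.2358 0.2407] [[-0.2, -0.5], [0.4, -0.2], [0.5, -0.8], [-0.3, 1.4], [1.0, -0.1], [0.7, -1.6], [-0.3, -0.5], [-0.5, -0.4], [-0.2, -0.6], [-1.9, -1.3], [-1.2, -0.8], [0.6, -1.1]]
top [0.48204224 0.23536624 0.018     ]
side [0.48300156 0.2327975  0.018     ]
[[-0.97   0.243 -0.   ]
 [ 0.243  0.97  -0.   ]
 [ 0.    -0.    -1.   ]] [-18.59741021 -24.8500026    4.45311825]
```

```bash
python3 -m creep '[-1,-1,0.2,-1,-2.4,-2.2,0.4,-2,-4,-3.6,0.6,-3,-5.4,-5,0.8,-4,-6.8,-6.3,1,-5,-8.2,-7.6,1,-5,-9.6,-8.9,1,-5,-11,-10.2,1,-5,-12.4,-11.5,1,-5,-13.8,-12.8,1,-5,-15,-14,1,-5,-15.8,-15.2,1.2,-5,-16.4,-16.6,1.5,-5,-17,-18,2,-5,-17.6,-19.5,2.5,-5,-18,-21,3,-5,-18.3,-22.5,3.5,-5,-18.5,-23.8,4,-5,-18.6,-24.8,4.4,-5,-18.6,-24.8,4.4,-5]' 60
python3 - <<'E'
from h import *
s=ctrl.get_state();print(s['qpos'].round(2),s['eef_pos'],R.from_quat(s['tcp_rot']).as_matrix()[:2,:2].round(3),delta([.4642,-.061,.016]))
E
```

```text
time: 2.27
eef_pos: [0.4636, -0.0628, 0.1204]
tcp_rot: [-0.094, 0.996, -0.0, -0.0]
contact_force: [0.8, -0.2, 0.3]
opening: 0.767
[-0.35 -0.05  2.16 -0.    1.03 -2.11] [ 0.46360303 -0.06284291  0.12041853] [[-0.982 -0.187]
 [-0.187  0.982]] [-0.04037339  0.07007919  4.17667682]
```

```bash
python3 -m creep '[0,0.05,1,0,-0.04,0.07,2,0,-0.04,0.07,3,0,-0.04,0.07,3.8,0,-0.04,0.07,4.2,0,-0.04,0.07,4.44,0,-0.04,0.07,4.44,0]'; python3 -m creep '[0,0,0,0,0,0,0,0,0,0,0,0,0,0,0,0,0,0,0,0,0,0,0,0,0,0,0,0,0,0,0,0]' 255 45;  python3 - <<'E'
from h import *
print(ctrl.get_state()['eef_pos'])
for c in("top","side"):
    im=imaging.read_camera(c); cv2.imwrite(f"pics/{c}1.png",im[:,:,::-1])
E
```

```text
time: 2.85
eef_pos: [0.4646, -0.0577, 0.0097]
tcp_rot: [-0.095, 0.995, 0.0, -0.001]
contact_force: [-0.2, -0.3, 0.4]
opening: 0.762
time: 3.52
eef_pos: [0.4666, -0.0584, 0.0121]
tcp_rot: [-0.095, 0.995, -0.001, 0.002]
contact_force: [-0.3, 0.3, 6.7]
opening: 0.455
[ 0.46664337 -0.05837756  0.01206092]
```

View pics/side1.png

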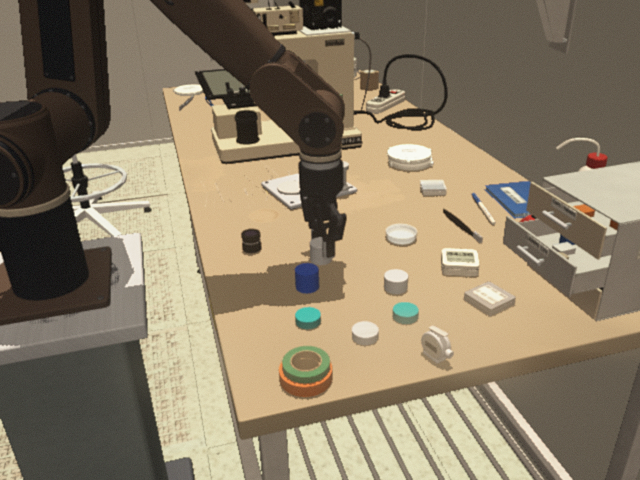

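The side view shows the gripper on the thick disc at (320,250), with its fingers clear of the blue one. Next I lift.

```bash
python3 -m creep '[0,0,-0.3,0,0,0,-0.8,0,0,0,-1.6,0,0,0,-2.4,0,0,0,-3.2,0,0,0,-4,0,0,0,-4,0,0,0,-4,0,0,0,-4,0]';  python3 - <<'E'
from h import *
s=ctrl.get_state();print(s['eef_pos'],s['opening'])
for c in("top","side"):
    im=imaging.read_camera(c); cv2.imwrite(f"pics/{c}2.png",im[:,:,::-1])
    for d in imaging.silhouettes(c,"thick_spacer"): print(c,d['p'],d['uv'],d['mask'].sum(), fit(c,d['mask'],.036,s['eef_pos'][2]-.012))
cv2.imwrite("pics/side2c.png",cv2.resize(im[100:300,220:420,::-1],None,fx=3,fy=3))
E
```

```text
time: 4.37
eef_pos: [0.464, -0.0575, 0.1091]
tcp_rot: [-0.095, 0.995, 0.0, -0.001]
contact_force: [0.4, 0.3, -1.3]
opening: 0.452
[ 0.46401991 -0.05754406  0.10913273] 0.4522422347023491
top 0.64 [382.6, 265.5] 300 (array([ 0.40751004, -0.1315322 ]), np.float64(0.6147540983606558))
side 0.96 [308.0, 278.6] 674 (array([ 0.37973374, -0.27914851]), np.float64(0.6468330134357005))
side 0.68 [313.8, 203.9] 410 (array([ 0.46072323, -0.06004713]), np.float64(0.6231003039513677))
side 0.34 [297.4, 188.7] 1336 (array([ 0.43077339, -0.00226073]), np.float64(0.469311377245509))
```

View pics/side2c.png

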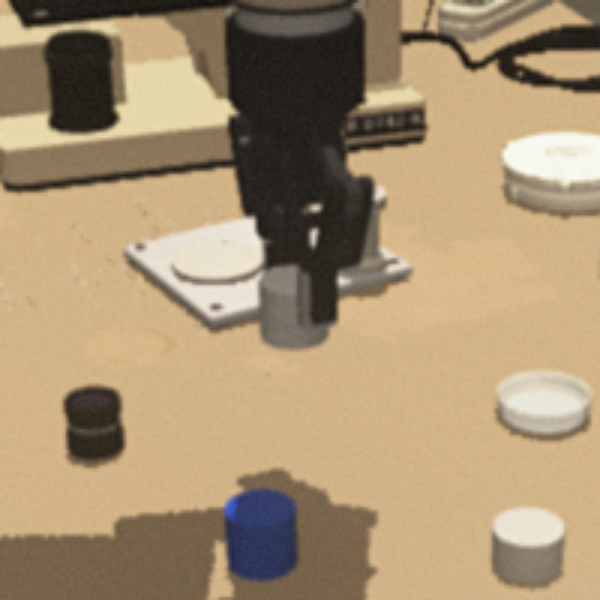

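The disc is held upright. In the side view its edges are at about columns 306.5 and 329 and its bottom is near row 215.7. I'll compare this with the TCP projection.

Run:
```python
from h import *
im=cv2.imread("pics/side2.png")
cv2.imwrite("pics/side2d.png",cv2.resize(im[180:220,295:345],None,fx=12,fy=12,interpolation=cv2.INTER_CUBIC))
t=np.array([.464,-.0575])
for dx in(0,-.003,.003):
  for dy in (0,-.003):
    m=cylmask("side",t+[dx,dy],.097,.036); v,u=np.nonzero(m); print(dx,dy,u.min(),u.max(),v.min(),v.max())
m=cylmask("side",t,.097,.036);o=im.copy();cs,_=cv2.findContours(m.astype(np.uint8),0,2);cv2.drawContours(o,cs,-1,(0,0,255),1)
cv2.imwrite("pics/side2e.png",cv2.resize(o[180:220,295:345],None,fx=12,fy=12,interpolation=cv2.INTER_NEAREST))
```

```text
0 0 307 331 187 216
0 -0.003 308 331 187 216
-0.003 0 305 329 187 216
-0.003 -0.003 306 330 188 217
0.003 0 309 333 187 215
0.003 -0.003 309 333 187 216
```

View pics/side2d.png

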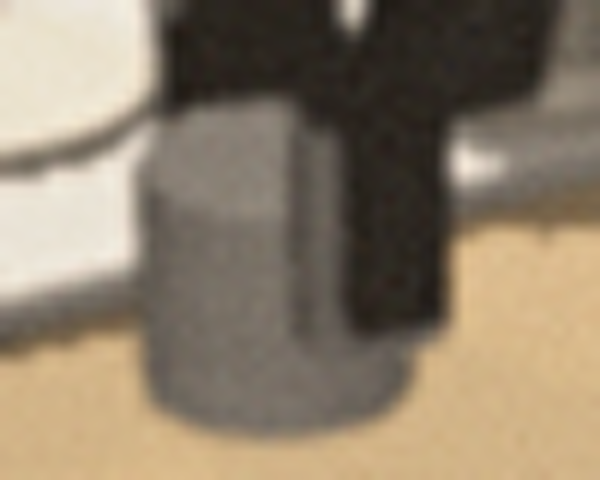

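View pics/side2e.png

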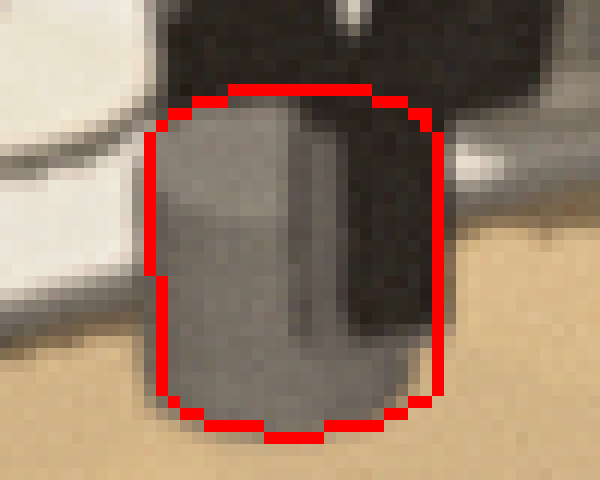

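```bash
python3 -m creep '[-0.2,0.7,0,0,-0.5,1.8,0,0,-0.8,3,0,0,-1.1,4.2,0,0,-1.4,5.4,0,0,-1.7,6.6,0,0,-2,7.8,0,0,-2.3,9,0,0,-2.6,10,0,0,-2.8,10.7,0,0,-2.9,11.1,0.3,0,-2.98,11.34,0.9,0,-2.98,11.34,1.5,0,-2.98,11.34,1.9,0,-2.98,11.34,2,0,-2.98,11.34,2,0,-2.98,11.34,2,0]';  python3 - <<'E'
from h import *
s=ctrl.get_state();print(s['eef_pos'],s['opening'],R.from_quat(s['tcp_rot']).as_matrix()[:2,:2].round(3))
t=s['eef_pos']
for c in("top","side"):
    im=imaging.read_camera(c)[:,:,::-1].copy(); cv2.imwrite(f"pics/{c}3.png",im)
m=cylmask("side",t[:2]+[-.0017,0],t[2]-.012,.036);cs,_=cv2.findContours(m.astype(np.uint8),0,2);o=im.copy();cv2.drawContours(o,cs,-1,(0,0,255),1)
f=lambda a:cv2.resize(a[140:215,255:355],None,fx=7,fy=7,interpolation=cv2.INTER_NEAREST)[:, :400]
cv2.imwrite("pics/side3c.png",np.hstack([f(im),f(o)]))
E
```

```text
time: 5.98
eef_pos: [0.4847, 0.2342, 0.0603]
tcp_rot: [-0.095, 0.995, -0.0, -0.0]
contact_force: [0.3, -0.2, -1.2]
opening: 0.455
[0.48470301 0.23417304 0.0603371 ] 0.4546127696845464 [[-0.982 -0.189]
 [-0.189  0.982]]
```

View pics/side3c.png

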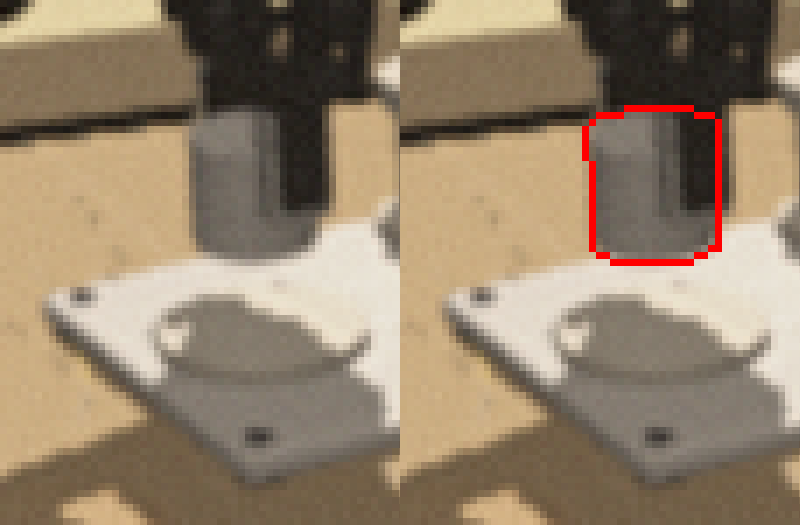

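View pics/top3.png

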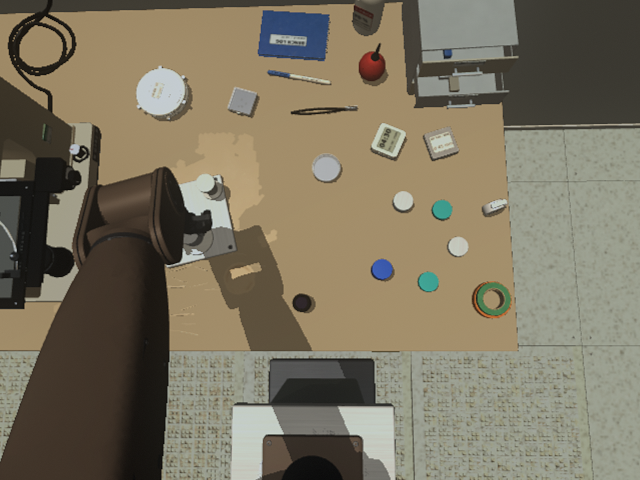

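```bash
python3 -m creep '[0,0.03,0.4,0,0,0.03,0.8,0,0,0.03,1,0,0,0.03,1.1,0,0,0.03,1.15,0,0,0.03,1.2,0,0,0.03,1.2,0,0,0.03,1.2,0]'
```

```text
time: 6.75
eef_pos: [0.4847, 0.2354, 0.0306]
tcp_rot: [-0.095, 0.995, 0.0, 0.001]
contact_force: [-0.6, 0.5, -0.5]
opening: 0.454
```

```bash
python3 -m creep '[0,0,0.02,0,0,0,0.04,0,0,0,0.04,0,0,0,0.04,0]'
```

```text
time: 7.08
eef_pos: [0.4848, 0.2355, 0.0301]
tcp_rot: [-0.095, 0.995, 0.0, 0.0]
contact_force: [-2.1, -0.9, 5.4]
opening: 0.45
```

```bash
python3 -m creep '[0,0,0,0,0,0,0,0,0,0,0,0,0,0,0,0,0,0,0,0,0,0,-0.3,0,0,0,-1,0,0,0,-2,0,0,0,-3,0,0,0,-4,0,0,0,-4.6,0,0,0,-4.6,0]' 60; python3 -m creep '[0.3,-1,0,0,0.7,-2.2,0,0,1,-3.6,0,0,1.3,-5,0,0,1.6,-6.4,0,0,1.9,-7.8,0,0,2.1,-9,0,0,2.1,-9.5,0,0,2.1,-9.5,0,0]'
python3 - <<'E'
from h import *
s=ctrl.get_state();print(s['eef_pos'],s['qpos'].round(2),delta([.463,-.294,.1]))
for c in("top","side"):
    im=imaging.read_camera(c)[:,:,::-1].copy(); cv2.imwrite(f"pics/{c}4.png",im)
    for d in imaging.silhouettes(c,"thick_spacer"): print(c,d['p'],d['uv'],fit(c,d['mask'],.036,.018))
    if c=="top": a=cv2.resize(im[150:280,130:260],None,fx=3,fy=3,interpolation=cv2.INTER_CUBIC)
    else: b=cv2.resize(im[140:210,250:350],None,fx=4,fy=4,interpolation=cv2.INTER_CUBIC)
o=np.zeros((400,800,3),np.uint8);o[:390,:390]=a;o[:280,400:]=b;cv2.imwrite("pics/c4.png",o)
E
```

```text
time: 8.08
eef_pos: [0.4871, 0.2362, 0.1494]
tcp_rot: [-0.095, 0.995, 0.001, 0.005]
contact_force: [0.5, 0.5, -0.1]
opening: 0.762
time: 8.83
eef_pos: [0.4778, -0.0099, 0.1437]
tcp_rot: [-0.093, 0.996, 0.0, -0.0]
contact_force: [-0.1, -0.3, 0.2]
opening: 0.768
[ 0.47775619 -0.0098767   0.14370272] [-0.23 -0.06  2.13 -0.    1.08 -1.99] [  2.68588854 -11.05862131   1.7489573 ]
top 0.55 [194.3, 237.6] (array([0.48143767, 0.23316162]), np.float64(0.8215859030837004))
side 0.83 [307.0, 277.2] (array([ 0.40932658, -0.16325362]), np.float64(0.8504551365409623))
side 0.71 [289.0, 179.9] (array([0.48318679, 0.23440033]), np.float64(0.961352657004831))
```

View pics/c4.png

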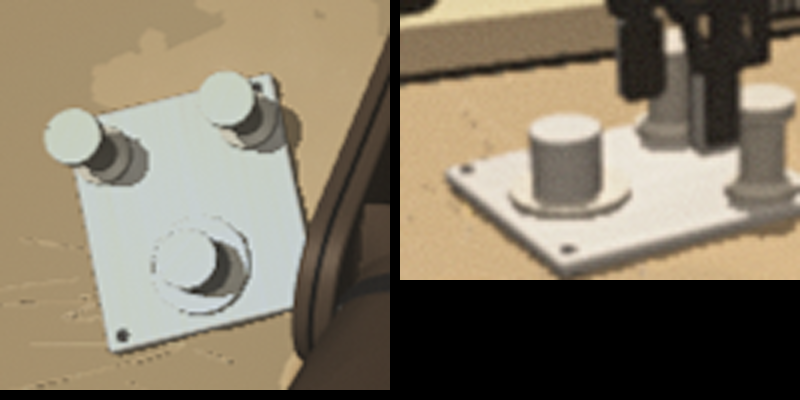

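The thick disc stands upright on the seat. In the top view its top-face centre is near (191.8,236.8) and the seat centre near (197,238.2). I check the centring numerically while moving to the thin disc.

```bash
python3 -m creep '[0.2,-0.8,0,0,0.5,-2,0.2,0,0.8,-3.4,0.4,0,1.1,-4.8,0.7,0,1.4,-6.2,1,0,1.8,-7.6,1.2,0,2.2,-9,1.4,0,2.5,-10.2,1.6,0,2.69,-11,1.75,0,2.69,-11.06,1.75,0,2.69,-11.06,1.75,0,2.69,-11.06,1.75,0]'
python3 - <<'E'
from h import *
print(toplane("top",((186+.5)/3-.5+130,(261+.5)/3-.5+150),.054),toplane("top",((201.5+.5)/3-.5+130,(265.5+.5)/3-.5+150),.018))
im=imaging.read_camera("top");s=ctrl.get_state();print(s['eef_pos'],s['qpos'].round(2),delta([.463,-.294,.006]))
for c in("top","side"):
    im=imaging.read_camera(c)[:,:,::-1].copy(); cv2.imwrite(f"pics/{c}5.png",im)
a=cv2.imread("pics/top5.png");cv2.imwrite("pics/c5.png",np.hstack([cv2.resize(a[150:280,130:230],None,fx=4,fy=4,interpolation=cv2.INTER_CUBIC),cv2.resize(im[220:350,300:400],None,fx=4,fy=4)]))
E
```

```text
time: 10.03
eef_pos: [0.4645, -0.2904, 0.1003]
tcp_rot: [-0.096, 0.995, 0.001, -0.0]
contact_force: [-0.2, 0.2, 0.2]
opening: 0.766
[0.47922486 0.23488558 0.054     ] [0.48195636 0.23544935 0.018     ]
[ 0.46452265 -0.29021733  0.10043572] [-0.74  0.16  1.99  0.    1.   -2.51] [ 0.08804902 -0.14021946  3.77732143]
```

View pics/c5.png

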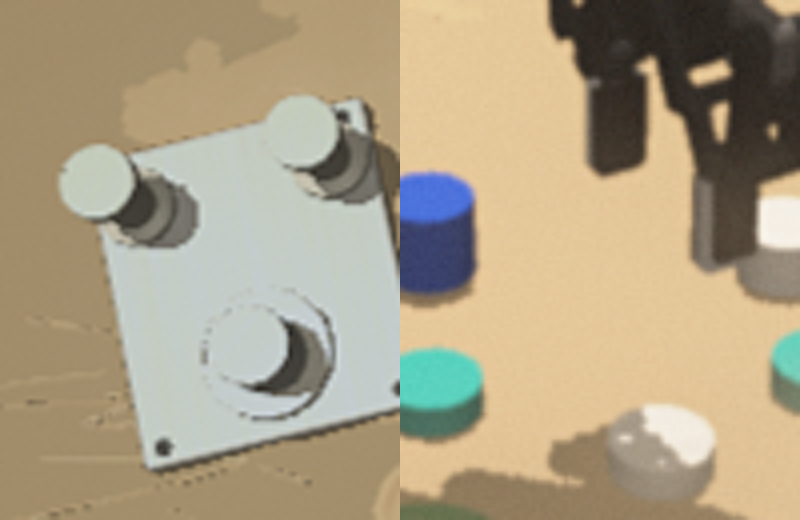

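The side crop shows the thin disc at about (465,333), clear of the fingers, and the thick disc near the seat centre. I'll refine the centring offset from the saved images, which costs no robot time.

```bash
cat > circ.py <<'E'
from h import *
from scipy.optimize import minimize
from scipy.ndimage import map_coordinates
def circ(c,img,p0,z,r,rng=.006,sgn=True):
    g=cv2.GaussianBlur(img,(0,0),.7).astype(float)
    a=np.linspace(0,2*np.pi,120,endpoint=False)
    def samp(p,rr):
        q=proj(c,np.c_[p[0]+rr*np.cos(a),p[1]+rr*np.sin(a),np.full(120,z)])
        return np.stack([map_coordinates(g[:,:,k],[q[:,1],q[:,0]],order=1) for k in range(3)],1)
    def sc(p): return np.minimum(np.abs(samp(p,r+.0015)-samp(p,r-.0015)).sum(1),60).mean()
    best=[]
    G=np.arange(-rng,rng+1e-9,.0005)
    S=np.array([[sc((p0[0]+i,p0[1]+j)) for j in G] for i in G])
    w=np.maximum(S-(S.max()*.9),0); w/=w.sum()
    return (p0[0]+(w.sum(1)*G).sum()).round(4),(p0[1]+(w.sum(0)*G).sum()).round(4),S.max().round(1)
E
python3 - <<'E'
from circ import *
for f,c in(("top0","top"),("side0","side"),("top5","top"),("side5","side")):
    im=cv2.imread(f"pics/{f}.png")
    print(f,"seat",circ(c,im,(.4825,.235),.018,.034),"disc top" , circ(c,im,(.4825,.235),.054,.02),'foot',circ(c,im,(.4825,.235),.018,.02))
for f in("top0","side0"):
    im=cv2.imread(f"pics/{f}.png");print("thin",circ(f[:-1],im,(.463,-.294),.014,.02),circ(f[:-1],im,(.463,-.294),.0,.02),"thick",circ(f[:-1],im,(.464,-.061),.036,.02))
for f in("top5","side5"):
    im=cv2.imread(f"pics/{f}.png")
E
```

```text
Traceback (most recent call last):
  File "circ.py", line 13, in circ
    S=np.array([[sc((p0[0]+i,p0[1]+j)) for j in G] for i in G])
                 ~~^^^^^^^^^^^^^^^^^^^
  File "circ.py", line 10, in sc
    def sc(p): return np.minimum(np.abs(samp(p,r+.0015)-samp(p,r-.0015)).sum(1),60).mean()
                                                        ~~~~^^^^^^^^^^^
  File "circ.py", line 8, in samp
    q=proj(c,np.c_[p[0]+rr*np.cos(a),p[1]+rr*np.sin(a),np.full(120,z)])
  File "h.py", line 9, in proj
    K,o,M=cam(c); p=(np.atleast_2d(P)-o)@M; q=p@K.T; return q[:,:2]/q[:,2:]
          ~~~^^^
  File "h.py", line 5, in cam
    i=imaging.camera_info(c); return np.array(i['intrinsics']),np.array(i['origin']),R.from_quat(i['attitude']).as_matrix()
ValueError: time passes only in moves, steps and waits
```

```bash
sed -i 's/^def cam(c):/import functools\n@functools.lru_cache(None)\ndef cam(c):/' h.py
python3 - <<'E'
from circ import *
for f,c in(("top0","top"),("side0","side"),("top5","top"),("side5","side")):
    im=cv2.imread(f"pics/{f}.png")
    print(f,"seat",circ(c,im,(.4825,.235),.018,.034),"disc top" , circ(c,im,(.4825,.235),.054,.02),'foot',circ(c,im,(.4825,.235),.018,.02))
for f in("top0","side0"):
    im=cv2.imread(f"pics/{f}.png");print("thin",circ(f[:-1],im,(.463,-.294),.014,.02),circ(f[:-1],im,(.463,-.294),.0,.02),"thick",circ(f[:-1],im,(.464,-.061),.036,.02))
print(ctrl.get_state()['time'])
E
```

```text
top0 seat (np.float64(0.481), np.float64(0.2334), np.float64(34.3)) disc top (np.float64(0.4791), np.float64(0.24), np.float64(8.1)) foot (np.float64(0.4765), np.float64(0.229), np.float64(11.1))
side0 seat (np.float64(0.4836), np.float64(0.2359), np.float64(28.6)) disc top (np.float64(0.4866), np.float64(0.2357), np.float64(10.9)) foot (np.float64(0.4766), np.float64(0.2291), np.float64(16.3))
top5 seat (np.float64(0.4811), np.float64(0.234), np.float64(35.0)) disc top (np.float64(0.4789), np.float64(0.2347), np.float64(37.8)) foot (np.float64(0.481), np.float64(0.2349), np.float64(38.2))
side5 seat (np.float64(0.4783), np.float64(0.2298), np.float64(29.6)) disc top (np.float64(0.4817), np.float64(0.2336), np.float64(48.0)) foot (np.float64(0.4807), np.float64(0.2317), np.float64(38.2))
thin (np.float64(0.4632), np.float64(-0.2941), np.float64(60.0)) (np.float64(0.4651), np.float64(-0.2979), np.float64(60.0)) thick (np.float64(0.463), np.float64(-0.06), np.float64(60.0))
thin (np.float64(0.4628), np.float64(-0.2952), np.float64(60.0)) (np.float64(0.4623), np.float64(-0.2972), np.float64(43.1)) thick (np.float64(0.4635), np.float64(-0.0613), np.float64(57.4))
10.1833
```

Run:
```python
from h import *
for z in(.10,.105,.109,.112,.115,.12): print(z,proj("side",[[.464+.0047,-.0575-.0245,z],[.464+.0038,-.0575-.02,z],[.464+.0057,-.0575-.03,z]]).round(1).tolist())
print(delta([.463,-.2943,.003]))
```

```text
0.1 [[325.9, 214.5], [324.7, 213.5], [327.4, 215.8]]
0.105 [[325.9, 211.9], [324.6, 210.8], [327.4, 213.1]]
0.109 [[325.8, 209.7], [324.6, 208.7], [327.3, 211.0]]
0.112 [[325.8, 208.1], [324.5, 207.1], [327.3, 209.4]]
0.115 [[325.8, 206.5], [324.5, 205.5], [327.3, 207.8]]
0.12 [[325.7, 203.9], [324.5, 202.9], [327.2, 205.1]]
[ 0.089365   -0.14291406  3.9065428 ]
```

```bash
python3 -m creep '[0.09,-0.14,0.8,0,0.09,-0.14,1.8,0,0.09,-0.14,2.6,0,0.09,-0.14,3.2,0,0.09,-0.14,3.6,0,0.09,-0.14,3.85,0,0.09,-0.14,3.97,0,0.09,-0.14,3.97,0,0.09,-0.14,3.97,0]'; python3 -m creep '[0,0,0,0,0,0,0,0,0,0,0,0,0,0,0,0,0,0,0,0,0,0,0,0,0,0,0,0,0,0,0,0]' 255 45;python3 -m creep '[0,0,-0.1,0,0,0,-0.3,0,0,0,-0.8,0,0,0,-1.6,0,0,0,-2.4,0,0,0,-3.2,0,0,0,-4,0,0,0,-4,0,0,0,-4,0,0,0,-4,0]';  python3 - <<'E'
from h import *
s=ctrl.get_state();print(s['eef_pos'],s['opening'])
im=imaging.read_camera("side")[:,:,::-1].copy(); cv2.imwrite(f"pics/side6.png",im)
t=s['eef_pos'];m=cylmask("side",t[:2],t[2]-.003,.014);cs,_=cv2.findContours(m.astype(np.uint8),0,2);o=im.copy();cv2.drawContours(o,cs,-1,(0,0,255),1)
f=lambda a:cv2.resize(a[220:290,335:405],None,fx=5.7,fy=5.7,interpolation=cv2.INTER_NEAREST)
cv2.imwrite("pics/side6c.png",np.hstack([f(im),f(o)]))
E
```

```text
time: 10.93
eef_pos: [0.4632, -0.2963, 0.0022]
tcp_rot: [-0.095, 0.995, -0.001, 0.001]
contact_force: [-0.4, 0.2, -0.3]
opening: 0.765
time: 11.6
eef_pos: [0.4633, -0.2967, 0.0027]
tcp_rot: [-0.095, 0.995, -0.001, 0.001]
contact_force: [-0.2, 0.2, 5.4]
opening: 0.443
time: 12.43
eef_pos: [0.462, -0.2954, 0.1005]
tcp_rot: [-0.095, 0.995, 0.001, -0.0]
contact_force: [0.4, 0.1, 0.2]
opening: 0.446
[ 0.46196136 -0.29540158  0.10052538] 0.44631841042421394
```

View pics/side6c.png

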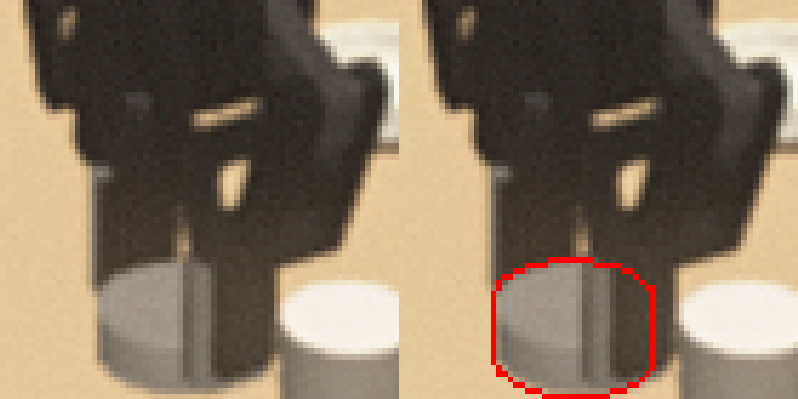

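```bash
python3 -m creep '[-0.2,0.8,0,0,-0.5,2,0,0,-0.8,3.4,0,0,-1.1,4.8,0,0,-1.45,6.3,0,0,-1.8,7.8,0,0,-2.15,9.3,0,0,-2.5,10.8,0,0,-2.85,12.3,0,0,-3.2,13.8,0,0,-3.55,15.3,0,0,-3.9,16.8,0,0,-4.2,18.2,0,0,-4.5,19.4,0,0,-4.7,20.2,0,0,-4.77,20.6,0,0,-4.77,20.67,0,0,-4.77,20.67,0.4,0,-4.77,20.67,0.4,0,-4.77,20.67,0.4,0]'; python3 -m creep '[0,0,0,0,0,0,0,0]'
python3 - <<'E'
from h import *
s=ctrl.get_state();t=s['eef_pos'];print(t,s['opening'],delta([.481,.2345,.07]))
im=imaging.read_camera("side")[:,:,::-1].copy(); cv2.imwrite(f"pics/side7.png",im)
def dr(o,m,col):
    cs,_=cv2.findContours(m.astype(np.uint8),0,2);cv2.drawContours(o,cs,-1,col,1)
o=im.copy();dr(o,cylmask("side",t[:2]+[.001,0],t[2]-.002,.014),(0,0,255));dr(o,cylmask("side",[.482,.2345],.018,.036),(255,0,0))
f=lambda a:cv2.resize(a[140:210,260:330],None,fx=5.7,fy=5.7,interpolation=cv2.INTER_NEAREST)
cv2.imwrite("pics/side7c.png",np.hstack([f(im),f(o)]))
E
```

```text
time: 14.15
eef_pos: [0.4808, 0.2325, 0.0897]
tcp_rot: [-0.094, 0.996, -0.0, -0.002]
contact_force: [0.9, 0.6, -0.2]
opening: 0.44
time: 14.32
eef_pos: [0.482, 0.2332, 0.0914]
tcp_rot: [-0.094, 0.996, -0.0, 0.0]
contact_force: [-0.3, -0.2, -0.8]
opening: 0.444
[0.48201776 0.23316126 0.09136269] 0.4439177621507604 [0.02996758 0.06029581 0.85450247]
```

View pics/side7c.png

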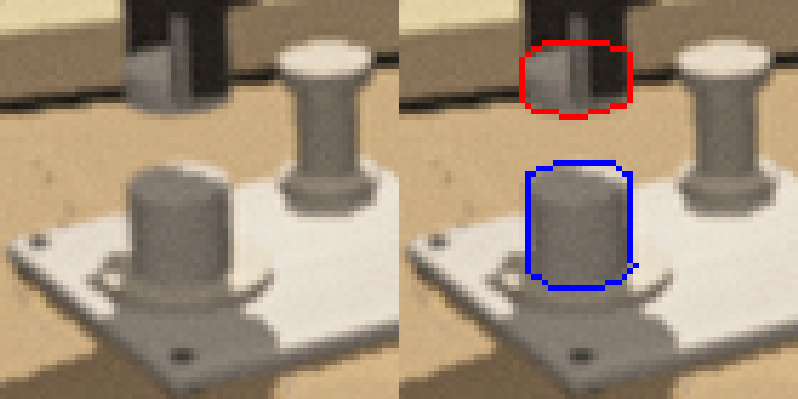

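The held disc and the thick disc line up in the side view. The edges are at crop columns 125–230 and 129–233, as predicted for coaxial discs at those heights. Next I lower.

```bash
python3 -m creep '[0,0.05,0.4,0,0,0.05,0.8,0,0,0.05,1.1,0,0,0.05,1.25,0,0,0.05,1.33,0,0,0.05,1.36,0,0,0.05,1.36,0,0,0.05,1.36,0]';python3 -m creep '[0,0,0.02,0,0,0,0.04,0,0,0,0.04,0,0,0,0.04,0]'
```

```text
time: 15.03
eef_pos: [0.4818, 0.2354, 0.0575]
tcp_rot: [-0.095, 0.995, 0.0, 0.0]
contact_force: [0.1, 0.3, -1.1]
opening: 0.445
time: 15.37
eef_pos: [0.4818, 0.2354, 0.0567]
tcp_rot: [-0.095, 0.995, 0.0, 0.0]
contact_force: [0.3, -0.2, 0.3]
opening: 0.442
```

```bash
python3 -m creep '[0,0,0.02,0,0,0,0.04,0,0,0,0.04,0,0,0,0.04,0]'
```

```text
time: 15.7
eef_pos: [0.482, 0.2354, 0.0567]
tcp_rot: [-0.095, 0.995, -0.0, 0.0]
contact_force: [-2.6, -0.8, 6.6]
opening: 0.445
```

```bash
python3 -m creep '[0,0,0,0,0,0,0,0,0,0,0,0,0,0,0,0,0,0,0,0,0,0,-0.2,0,0,0,-0.8,0,0,0,-1.6,0,0,0,-2.6,0,0,0,-3.2,0,0,0,-3.2,0]' 60; python3 -m creep '[0.3,-1,0,0,0.7,-2.2,0,0,1,-3.6,0,0,1.3,-5,0,0,1.6,-6.4,0,0,1.9,-7.8,0,0,2.1,-9,0,0,2.3,-10.4,0,0,2.4,-11.6,0,0,2.4,-12,0,0,2.4,-12,0,0]'
python3 - <<'E'
from circ import *
ims={}
for c in("top","side"):
    im=imaging.read_camera(c)[:,:,::-1].copy(); cv2.imwrite(f"pics/{c}8.png",im);ims[c]=im
    print(c,'thin top',circ(c,im,(.4825,.235),.068,.02),'seat',circ(c,im,(.4825,.235),.018,.034))
a=cv2.resize(ims["top"][150:280,130:260],None,fx=3,fy=3,interpolation=cv2.INTER_CUBIC);b=cv2.resize(ims["side"][130:205,255:355],None,fx=4,fy=4,interpolation=cv2.INTER_CUBIC)
o=np.zeros((400,800,3),np.uint8);o[:390,:390]=a;o[:300,400:]=b;cv2.imwrite("pics/c8.png",o)
print(ctrl.get_state()['time'])
E
```

```text
time: 16.62
eef_pos: [0.4843, 0.2361, 0.1399]
tcp_rot: [-0.095, 0.995, 0.001, 0.004]
contact_force: [1.6, 0.3, 0.9]
opening: 0.767
time: 17.53
eef_pos: [0.4793, -0.0725, 0.1346]
tcp_rot: [-0.093, 0.996, 0.0, -0.0]
contact_force: [0.0, 0.6, -0.2]
opening: 0.764
top thin top (np.float64(0.4818), np.float64(0.2344), np.float64(35.6)) seat (np.float64(0.4808), np.float64(0.2341), np.float64(33.3))
side thin top (np.float64(0.4823), np.float64(0.2347), np.float64(52.9)) seat (np.float64(0.4787), np.float64(0.2297), np.float64(31.1))
17.6333
```

View pics/c8.png

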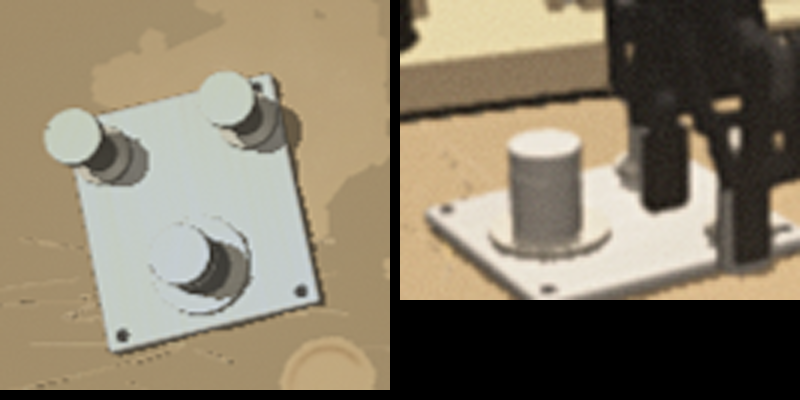

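View pics/side8.png

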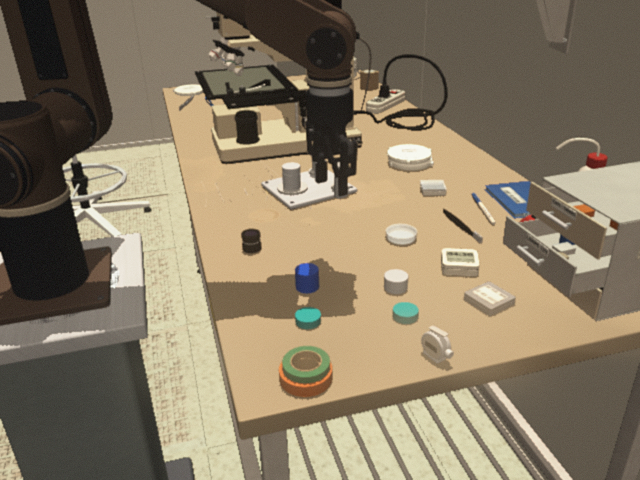

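The side view shows the stack upright on the seat at (291,178). The spare middle disc is still on the bench at (396,282), the look-alikes are where they were, and the gripper is free. I'm handing in.

```bash
python3 -m creep '[0,0,0,0,0,0,0,0,0,0,0,0]'; python3 -c "
from plant import ctrl
print(ctrl.sign_off())"
```

```text
time: 17.88
eef_pos: [0.4793, -0.0693, 0.1351]
tcp_rot: [-0.096, 0.995, 0.0, -0.0]
contact_force: [-0.9, 0.2, -0.1]
opening: 0.764
the job is handed in; nothing more can be done
None
```

I stacked the bare-aluminium thick disc (36 mm) on the seat with the thin one (14 mm) on top, which makes up the 50 mm gap to the post tops. The job was handed in at 17.9 s. The spare middle disc is still on the bench, and the blue and turquoise look-alikes were not moved.

- **Final check:** The last pictures show the stack upright on the seat and the gripper clear of everything. I did not measure the flush height; it follows from the disc thicknesses.
- **Thin disc:** Its top is at about (0.482, 0.2345) m in both cameras. My seat-centre estimates from the clear views are x 0.481–0.484, y 0.231–0.2365 m, so it looks centred to about 2 mm.
- **Thick disc:** The top camera put it about 2 mm from the seat centre, towards the robot; most side-view estimates put it at 1–2 mm. I left it there because that is within the camera calibration error.
- **Disagreement:** With the stack in place, the side camera's circle fit of the seat came out about 5 mm off the empty-seat fit. The disc and its shadow cover much of the seat edge, so I ignored that reading.

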